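Gather the dome nuts in the tray's corner for the camera

TASK

Get the five dome nuts ready to be photographed for the count: slide the camera along its bench rail, towards the robot, until it stands against the end stop, then take the parts tray by a hand grip and tilt it until all five nuts have slid into the tray's corner nearest to the camera (its near left corner). Finish holding the tray in the gripper, still clearly tilted and steady with the nuts together in that corner: its low corner may rest on the bench, but do not prop it on anything else. Leave the other things on the bench where they are.

Things in the scene. Friction and masses are not known exactly. Their poses are not given: they have to be found in the camera images.
- rail: Aluminium bench rail, 300 mm long, 70 mm wide and 28 mm high, fixed to the bench to the left of the tray, with a dark 44 mm high end stop at each end. Origin: centre of its underside. Its x axis runs along the rail, away from the robot; the camera carriage slides along x.
- camera (a joint): Position of the camera carriage on the rail, m: 0 = against the end stop at the robot's end of the rail; it grows along the rail's +x, away from the robot, up to 0.211. It starts 0.07 to 0.16 away from the stop. Moves against about 3 N of friction and stays where it is left.
- post_top (a point): Point on the axis of the camera carriage's upright steel post, 22 mm below the post's top. The post is 14 mm in diameter, bare over its top 58 mm (top 220 mm above the bench), and can be gripped there. The camera is clamped on lower down, nothing of it higher than 58 mm below the post's top; it looks towards -y of the rail, down at the tray. Moves with the carriage.
- tray: Loose dark grey plastic parts tray, 180 mm (its x) by 250 mm (its y), walls 50 mm high and 4 mm thick, floor 4 mm thick, a rim 8 mm wide standing out along the two long sides; about 0.33 kg. Origin: centre of its underside; z up, x away from the robot, y to the robot's left, where the rail is. In the middle of each short end (its -y and +y ends) stands an upright solid hand grip.
- tray_grip_right (a point): Centre of the upper part of the hand grip on the tray's right-hand end (-y), 18 mm below the grip's top. The grip is a solid upright plate 80 mm long (along the tray's x) and 10 mm thick (along y), from 25 to 90 mm above the tray's underside; this point lies at tray x 0, y -126 mm, z 72 mm.
- tray_grip_left (a point): The same on the tray's left-hand end, next to the camera: at tray x 0, y +126 mm, z 72 mm.
- tray_corner (a point): The inside corner, on the tray's floor, where the nuts must gather: the near left corner, nearest to the camera when the camera is at its stop; at tray x -86 mm, y +121 mm, z 4 mm.
- nut0_center (a point): Centre of one of the five loose stainless dome nuts in the tray, all alike: 13 mm across flats, 15 mm high with a round dome on top, 11 g, sliding easily on the tray's floor (they begin to slide at about 8 to 13 degrees of tilt; with the tray tilted diagonally they also slide along its walls from about 21 degrees).
- nut1_center (a point): Centre of another of the five dome nuts, like nut0.
- nut2_center (a point): Centre of another of the five dome nuts, like nut0.
- nut3_center (a point): Centre of another of the five dome nuts, like nut0.
- nut4_center (a point): Centre of another of the five dome nuts, like nut0.
- nut_driver: Bystander: screwdriver-shaped nut driver with a black handle, 190 mm long, lying behind the tray. Origin: underside, middle.
- spanner: Bystander: steel spanner 170 mm long lying to the right of the tray. Origin: underside, middle.
- beaker: Bystander: glass beaker, 74 mm across and 95 mm high, to the right of the tray. Origin: centre of its underside.
- multimeter: Bystander: dark handheld multimeter with green edges, 170 x 80 x 43 mm, lying to the right of the tray. Origin: centre of its underside.
- wash_bottle: Bystander: white wash bottle with a bent nozzle, 68 mm across and 190 mm high, behind the tray on the left. Origin: centre of its underside.

How it is judged:
On the way, in this order (a step that is already met when the one before it is completed fails the run):
1. the camera stands against the end stop at the robot's end of its rail, the tray not yet tilted (value of joint camera below 0.005 m and angle between tray's own z axis and vertical below 0.1 rad), for 0.2 s.
2. the tray is tilted (angle between tray's own z axis and vertical above 0.26 rad), for 0.2 s.
At the end, for the whole second after the job is handed in: Camera within 6 mm of its end stop; the fingers hold the tray (over 1 N), tilted 15 to 57 degrees and steady; each of the five nuts' centres within 75 mm of the tray's near left inside corner; the tray touches no rail, camera or bystander (its low corner may rest on the bench) (value of joint camera below 0.006 m and angle between tray's own z axis and vertical between 0.26 and 1 rad and contact force between the fingers and tray above 1 N and linear speed of tray below 0.03 m/s and angular speed of tray below 0.15 rad/s and distance between each of nut0_center, nut1_center, nut2_center, nut3_center, nut4_center and tray_corner below 0.075 m and contact force between tray and rail below 0.3 N and contact force between tray and nut_driver below 0.3 N and contact force between tray and spanner below 0.3 N and contact force between tray and beaker below 0.3 N and contact force between tray and multimeter below 0.3 N and contact force between tray and wash_bottle below 0.3 N); the arm keeps its last pose, push and grip.
It fails at once if another thing on the bench is shifted by more than 20 mm (distance of any of nut_driver, spanner, beaker, multimeter, wash_bottle from where it was at the start of the episode above 0.02 m).
It also fails if it takes over 48 s, if anything falls off the work surface, if the arm or the gripper's body presses on something with over 40 N, if the wrist force passes 120 N, or if a joint passes its speed limit or range.

ROBOT

A 7-joint arm with a two-finger parallel gripper is mounted at the origin on the work surface. World frame = base frame: x ahead of the robot, y to its left, z up, the work surface at z = 0. Lengths are in m, angles in rad, forces in N, time in s.
With the tool pointing down it reaches from about 0.4 to 0.875 m from the base axis. Payload 19.3 kg.
Tool frame: the origin (TCP) lies where the fingers leave the gripper's body, on its centre line; the fingertips stand bot.tip_reach ahead of it and the grasp point (between the pads) lies 54 mm ahead of it (bot.tip_reach is the distance from the TCP to the fingertips, in m); z points along the fingers, y is the line along which they close (so a half turn about z gives the same grasp; the last joint's range is limited). The gripper opens to 85 mm and grips with 20 to 120 N. Pads are 22 mm wide; open, the fingers measure 114 mm over their backs; the gripper's body (76 mm by 85 mm) begins 54 mm behind the grasp point. The pads swing forward as they close: fully open they stand 13 mm farther back than shut.
Start: joints at [1.127, 0.521, -0.036, 1.599, 0.021, 1.021, -0.113], TCP at [0.228, -0.582, 0.304] pointing down, gripper open.
Joint ranges: [-2.91, 2.91], [-0.3, 2.13], [-1.5, 1.42], [0.17, 2.43], [-1.26, 4.41], [0.16, 1.93], [-2.52, 2.52]. Speed limits (rad/s): [1.89, 1.89, 2.39, 2.39, 3.01, 3.01, 3.01].

INTERFACE

Orientations are given as [roll, pitch, yaw] about the fixed x, y, z axes, in that order (R = Rz(yaw) Ry(pitch) Rx(roll)).
In Python, from workcell import bot gives the robot as it stands. The module is installed in compiled form; this text tells all that it offers.
- The arm moves only by the shell command python3 -m jog 'ROWS' [FORCE]. ROWS is JSON, a list that holds one entry, the list of rows, each a list of 7 numbers: the shift along the tool's x, y, z in mm, then the turn, a rotation vector about the tool's x, y, z in rad, then the opening, from 0 (shut) to 1 (fully open). In form: [[[tx, ty, tz, wx, wy, wz, fingers], ...]]. A call has 1 to 5 rows; each row shifts and turns the commanded pose from where the row before left it, along the tool's axes as they then stand; what a row does not reach is not made up. A row lasts 1/10 s, in which the tool goes at most 50 mm and 8.59 degrees, less where a joint would pass 70% of its speed; a pose out of reach is approached as far as the arm can. A call is refused whole if a number of a shift passes 50 or a number of a turn 0.15, either way. A call with a gripper value outside its range is refused whole. The fingers move at their own pace and stop on an object; FORCE is the grip in N (left out, the last holds). Time passes only in rows, so rows that do not move let the fingers close. It gives the time, the measured TCP pose, the force, the opening and the grip force at its end, in the units of the state.
- bot.observe(): the state, without advancing time (a new reading comes with each control period).
- bot.grab_frame(name): name is "scene" or "top" or "wrist"; returns a dict with "img" (480x640x3 uint8, red, green, blue), "intrinsics" (3x3 intrinsics, pixels), "R" (3x3) and "t" (3): a world point X has camera coordinates R X + t; the wrist camera has in their place "tool_from_camera" (4x4, takes a point from camera to tool coordinates, whose origin is the TCP and whose axes are the flange's). Camera axes: x right, y down, z forward; pixel columns grow to the right and rows downward; lengths in m; the calibration is good to about 2 mm. A picture is of the moment at which its call begins: read the wrist's pose just before it. There is no depth.
- bot.job_done(): hands the job in; it is judged then, once.
Trained networks look in a picture, given as the dict that the camera call returned (one of the last four; its "shot" number tells which), for a name from the list of things; names that differ only in an ending like _2 or _b are one class to them, and where a whole thing is asked for, a point or a joint stands for the part that bears it (a point fixed in the world has none). Each returns a list of dicts, best first, with "conf" (0 to 1); they miss things now and then, are a little off and sometimes report something else, mostly with a low value. They report only what shows in the picture. A call takes as long as a camera call.
- bot.trace(query, picture): "region" (480x640 bool, what is visible of it).
- bot.spot_point(query, picture): "xyz" ([x, y, z] in m, in world coordinates, good to about 4 mm: a listed point, or the origin of a listed thing).
The state is a dict: "clock": time; "qpos": joint angles; "qd": joint speeds; "joint_efforts": joint torques, N m; "position": TCP position; "tool_rot": TCP orientation; "force": force on the tool from outside, world axes, zero at the start; "moment": the same for the moment, N m; "grip_width": finger opening in m; "finger_force": force on a finger pad.
Only numpy, scipy, OpenCV 4.12 (cv2) and the standard library are available. Lean on these libraries where they do the work, as an engineer would, in place of code of your own. Each camera call takes 0.05 s, during which the arm holds its last target. There are 200 camera calls.

## Working session

There is one attempt and no reset: what is moved stays moved. The work goes in short steps, Python scripts to look and compute and a shell command to move; the robot and the scene stay as the last step left them, time stands still between calls to the robot, and variables do not carry over. Pictures are saved under pics/ and viewed, at most 10 in all, crops included, and the job is handed in when it is done.

```bash
mkdir -p pics; python3 - <<'E'
from workcell import bot
import cv2,numpy as np
s=bot.observe();print(s)
print(bot.tip_reach)
for c in("scene","top"):
    p=bot.grab_frame(c);cv2.imwrite(f"pics/{c}0.png",p["img"][:,:,::-1])
    for n in["rail","post_top","tray","tray_grip_right","tray_grip_left","tray_corner","nut0_center","beaker","multimeter","wash_bottle","spanner","nut_driver"]:
        r=bot.spot_point(n,p);print(c,n,[(np.round(d["xyz"],3).tolist(),round(d["conf"],2)) for d in r[:5]])
E
```

```text
{'clock': 0.0, 'qpos': array([ 1.12678197,  0.52198632, -0.03633254,  1.59996226,  0.02119625,
        1.02112368, -0.11279612]), 'qd': array([-0.00039673, -0.00086012, -0.00022463, -0.00255808,  0.00060132,
       -0.00075944, -0.00162696]), 'joint_efforts': array([-3.56847358e-04, -9.27109337e+01,  1.97977535e+00, -3.69940424e+01,
        1.78039883e-02,  8.22678121e-03, -1.05129524e-05]), 'position': array([ 0.22811759, -0.58162269,  0.30335928]), 'tool_rot': array([-3.14050029e+00,  7.23521027e-05,  3.73809967e-01]), 'force': array([-0.35380611,  0.42851908,  0.59137584]), 'moment': array([-0.0426619,  0.0582642,  0.0193121]), 'finger_force': 0.0, 'grip_width': 0.08519023560406211}
0.0726
scene rail [([0.526, 0.328, -0.004], 0.84), ([0.697, -0.415, -0.002], 0.42)]
scene post_top [([0.5, 0.33, 0.204], 0.61), ([0.481, -0.155, 0.007], 0.46), ([0.528, -0.085, 0.01], 0.29)]
scene tray [([0.534, -0.05, 0.003], 0.6)]
scene tray_grip_right [([0.525, -0.174, 0.074], 0.88)]
scene tray_grip_left [([0.523, 0.079, 0.072], 0.8)]
scene tray_corner [([0.439, 0.066, 0.001], 0.58)]
scene nut0_cent
[... 323 characters left out ...]
_top [([0.5, 0.327, 0.198], 0.55)]
top tray [([0.528, -0.05, -0.002], 0.93), ([0.578, -0.037, 0.014], 0.17)]
top tray_grip_right [([0.582, -0.128, 0.013], 0.66), ([0.524, -0.179, 0.07], 0.56)]
top tray_grip_left [([0.528, 0.076, 0.074], 0.6)]
top tray_corner [([0.442, 0.068, 0.006], 0.78)]
top nut0_center [([0.527, 0.334, -0.002], 0.6), ([0.476, -0.153, 0.012], 0.42)]
top beaker [([0.697, -0.421, -0.002], 0.57), ([0.669, -0.064, 0.004], 0.53)]
top multimeter [([0.405, -0.452, -0.001], 0.82)]
top wash_bottle [([0.76, 0.175, -0.003], 0.6), ([0.528, 0.073, 0.075], 0.44)]
top spanner [([0.355, -0.308, -0.002], 0.56)]
top nut_driver [([0.667, -0.067, 0.001], 0.86), ([0.527, -0.179, 0.069], 0.67)]
```

View pics/top0.png

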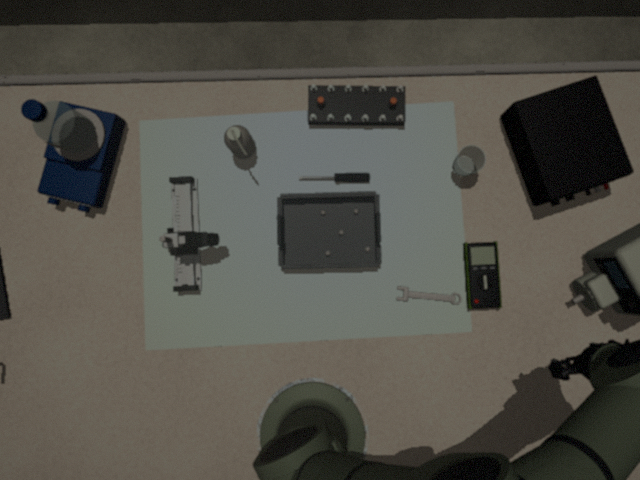

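View pics/scene0.png

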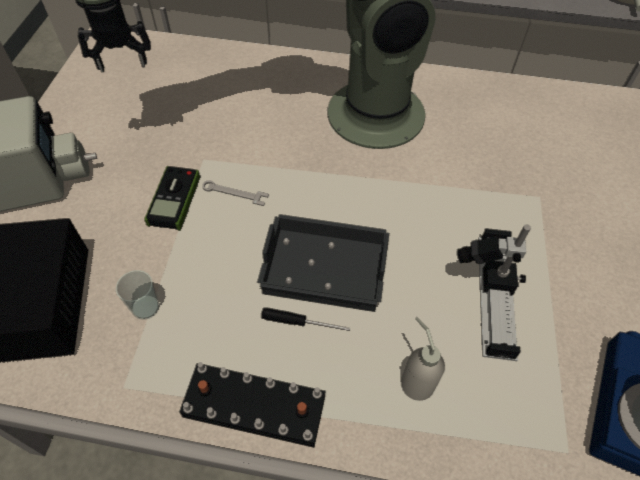

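The top view shows the tray at about (330,232), the rail on the left at (185,235) with the carriage slightly robot-side of its middle, and the five nuts spread out. The scene view agrees: post at (520,235), right grip of the tray at (268,245). I'll write a helper that works out the rows.

```bash
cat > h.py <<'E'
from workcell import bot
import numpy as np
from scipy.spatial.transform import Rotation as Ro
def rot(a): return Ro.from_euler('xyz',a)
def pose():
    s=bot.observe(); return s["position"],rot(s["tool_rot"])
def plan(way,start=None):
    "way: list of (xyz, Rotation, rows); prints the rows in tool axes"
    p,R=start or pose(); out=[]
    for q,Q,n in way:
        w=(Q*R.inv()).as_rotvec()/n; d=(np.array(q)-p)/n
        for i in range(n):
            t=R.inv().apply(d)*1000; o=R.inv().apply(w)
            out.append([*np.round(t,1),*np.round(o,3)]); p=p+d; R=Ro.from_rotvec(w)*R
    for i in range(0,len(out),5): print([[float(v) for v in r] for r in out[i:i+5]])
E
python3 - <<'E'
from h import *
D=rot([np.pi,0,np.pi/2])
plan([([.48,-.25,.34],rot([np.pi,0,.9]),11),([.5,.328,.34],D,15)])
E
```

```text
[[32.3, -19.7, -3.3, -0.0, -0.0, -0.048], [33.2, -18.2, -3.3, -0.0, -0.0, -0.048], [34.1, -16.5, -3.3, -0.0, -0.0, -0.048], [34.8, -14.9, -3.3, -0.0, -0.0, -0.048], [35.5, -13.2, -3.3, -0.0, -0.0, -0.048]]
[[36.1, -11.5, -3.3, -0.0, -0.0, -0.048], [36.6, -9.8, -3.3, -0.0, -0.0, -0.048], [37.0, -8.0, -3.3, -0.0, -0.0, -0.048], [37.3, -6.2, -3.3, -0.0, -0.0, -0.048], [37.6, -4.4, -3.3, -0.0, -0.0, -0.048]]
[[37.8, -2.6, -3.3, -0.0, -0.0, -0.048], [31.0, -22.9, -0.0, 0.0, 0.0, -0.045], [32.0, -21.5, -0.0, 0.0, 0.0, -0.045], [32.9, -20.0, -0.0, 0.0, 0.0, -0.045], [33.8, -18.6, -0.0, 0.0, 0.0, -0.045]]
[[34.6, -17.0, -0.0, 0.0, 0.0, -0.045], [35.3, -15.5, -0.0, 0.0, 0.0, -0.045], [36.0, -13.9, -0.0, 0.0, 0.0, -0.045], [36.6, -12.2, -0.0, 0.0, 0.0, -0.045], [37.1, -10.6, -0.0, 0.0, 0.0, -0.045]]
[[37.5, -8.9, -0.0, 0.0, 0.0, -0.045], [37.9, -7.2, -0.0, 0.0, 0.0, -0.045], [38.2, -5.5, -0.0, 0.0, 0.0, -0.045], [38.4, -3.8, -0.0, 0.0, 0.0, -0.045], [38.5, -2.1, -0.0, 0.0, 0.0, -0.045]]
[[38.6, -0.4, -0.0, 0.0, 0.0, -0.045]]
```

```bash
python3 -m jog '[[[32,-20,-3,0,0,-0.048,1],[33,-18,-3,0,0,-0.048,1],[34,-16,-3,0,0,-0.048,1],[35,-15,-3,0,0,-0.048,1],[35,-13,-3,0,0,-0.048,1]]]' 60
python3 -m jog '[[[36,-11,-3,0,0,-0.048,1],[37,-10,-3,0,0,-0.048,1],[37,-8,-3,0,0,-0.048,1],[37,-6,-3,0,0,-0.048,1],[38,-4,-3,0,0,-0.048,1]]]'
python3 -m jog '[[[38,-3,-3,0,0,-0.048,1],[31,-23,0,0,0,-0.045,1],[32,-21,0,0,0,-0.045,1],[33,-20,0,0,0,-0.045,1],[34,-19,0,0,0,-0.045,1]]]'
python3 -m jog '[[[35,-17,0,0,0,-0.045,1],[35,-15,0,0,0,-0.045,1],[36,-14,0,0,0,-0.045,1],[37,-12,0,0,0,-0.045,1],[37,-11,0,0,0,-0.045,1]]]'
```

```text
clock: 1.8
position: [0.3428, -0.4306, 0.3192]
tool_rot: [3.141, 0.0, 0.616]
force: [0.6, -0.7, 0.1]
grip_width: 0.0855
finger_force: 0.0
clock: 2.3
position: [0.4579, -0.2801, 0.3342]
tool_rot: [3.141, 0.0, 0.856]
force: [0.3, -1.2, 0.3]
grip_width: 0.0854
finger_force: 0.0
clock: 2.8
position: [0.4849, -0.095, 0.3371]
tool_rot: [3.141, -0.0, 1.083]
force: [0.5, -0.5, 0.1]
grip_width: 0.0857
finger_force: 0.0
clock: 3.3
position: [0.4913, 0.0981, 0.3371]
tool_rot: [3.141, -0.0, 1.308]
force: [0.3, -1.0, -0.1]
grip_width: 0.0853
finger_force: 0.0
```

```bash
python3 -m jog '[[[37,-9,0,0,0,-0.05,1],[38,-7,0,0,0,-0.05,1],[38,-5,0,0,0,-0.05,1],[38,-4,0,0,0,-0.05,1],[38,-2,0,0,0,-0.05,1]]]'
python3 -m jog '[[[38,0,0,0,0,-0.012,1],[0,0,0,0,0,0,1]]]'
python3 - <<'E'
from h import *
import cv2
print(bot.observe()["position"])
for c in("wrist","scene"):
    p=bot.grab_frame(c)
    if c=="wrist":cv2.imwrite("pics/w1.png",p["img"][:,:,::-1])
    for n in["post_top"]:
        r=bot.spot_point(n,p);print(c,n,[(np.round(d["xyz"],3).tolist(),round(d["conf"],2)) for d in r[:3]])
E
```

```text
clock: 3.8
position: [0.4956, 0.2894, 0.337]
tool_rot: [3.141, -0.0, 1.559]
force: [1.3, 0.4, 0.4]
grip_width: 0.0855
finger_force: 0.0
clock: 4.0
position: [0.4947, 0.3307, 0.3367]
tool_rot: [-3.14, -0.003, 1.575]
force: [-1.3, -0.9, -0.2]
grip_width: 0.0854
finger_force: 0.0
[0.49472906 0.33072046 0.33668591]
wrist post_top [([0.509, 0.331, 0.199], 0.64)]
scene post_top [([0.5, 0.327, 0.204], 0.8)]
```

View pics/w1.png

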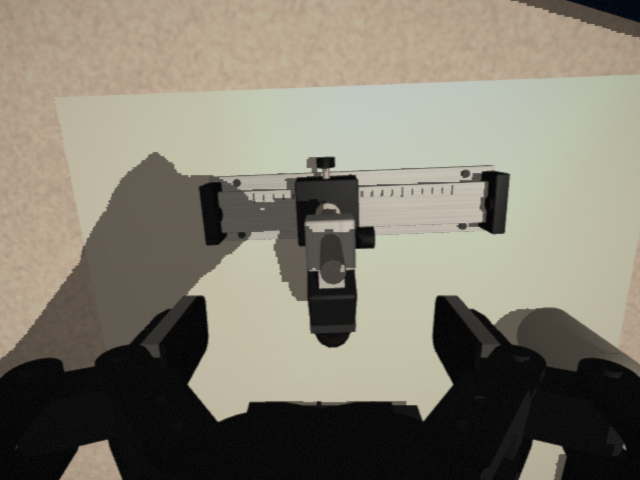

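The post rises at about (333,270) in the wrist view, nearly centred between the fingers, with the carriage a third of the way along the rail. I'll descend and grip.

```bash
python3 -m jog '[[[-2,7,20,0,0,0,1],[0,0,30,0,0,0,1],[0,0,30,0,0,0,1],[0,0,5,0,0,0,0.2],[0,0,0,0,0,0,0]]]' 40
python3 -m jog '[[[0,0,0,0,0,0,0],[0,0,0,0,0,0,0],[0,0,0,0,0,0,0],[0,0,0,0,0,0,0]]]'
```

```text
clock: 4.7
position: [0.5034, 0.323, 0.252]
tool_rot: [-3.141, 0.001, 1.568]
force: [0.5, 0.4, 0.6]
grip_width: 0.0592
finger_force: 0.0
clock: 5.1
position: [0.5035, 0.324, 0.2531]
tool_rot: [3.14, -0.001, 1.569]
force: [-2.3, -0.9, 9.1]
grip_width: 0.0129
finger_force: 38.8
```

```bash
python3 -m jog '[[[0,-10,0,0,0,0,0],[0,-15,0,0,0,0,0],[0,-15,0,0,0,0,0],[0,-10,0,0,0,0,0]]]'
python3 -m jog '[[[0,-6,0,0,0,0,0],[0,-6,0,0,0,0,0]]]'
```

```text
clock: 5.5
position: [0.4538, 0.3221, 0.2531]
tool_rot: [3.139, 0.003, 1.567]
force: [3.7, -15.6, 14.4]
grip_width: 0.0128
finger_force: 40.3
clock: 5.7
position: [0.4424, 0.3217, 0.253]
tool_rot: [3.139, 0.003, 1.566]
force: [4.1, -19.6, 17.5]
grip_width: 0.0129
finger_force: 40.6
```

```bash
python3 -m jog '[[[-1.5,-5,0,0,0,0,0],[-1.5,-5,0,0,0,0,0],[0,-4,0,0,0,0,0]]]'
python3 -m jog '[[[-0.5,-4,0,0,0,0,0],[0,-4,0,0,0,0,0]]]'
```

```text
clock: 6.0
position: [0.4279, 0.3207, 0.2531]
tool_rot: [3.139, -0.0, 1.568]
force: [3.9, -4.2, 9.1]
grip_width: 0.0129
finger_force: 39.6
clock: 6.2
position: [0.421, 0.3204, 0.2532]
tool_rot: [3.137, -0.001, 1.568]
force: [36.6, -0.3, -14.5]
grip_width: 0.013
finger_force: 39.0
```

```bash
python3 -m jog '[[[0,0,0,0,0,0,0],[0,0,0,0,0,0,0],[0,0,0,0,0,0,0],[0,0,0,0,0,0,0.5],[0,0,0,0,0,0,0.5]]]'
python3 -m jog '[[[0,0,0,0,0,0,0.5],[0,0,-20,0,0,0,0.6],[0,0,-30,0,0,0,0.6],[0,0,-35,0,0,0,0.6],[0,0,0,0,0,0,0.6]]]'
python3 - <<'E'
from h import *
import cv2
s=bot.observe();P=s["position"];R=rot(s["tool_rot"]).as_matrix()
print(P,s["qpos"])
p=bot.grab_frame("wrist");cv2.imwrite("pics/w2.png",p["img"][:,:,::-1])
for c in("scene","top"):
    p=bot.grab_frame(c)
    for n in["post_top","tray","tray_grip_right","tray_grip_left","tray_corner"]:
        r=bot.spot_point(n,p);print(c,n,[(np.round(d["xyz"],3).tolist(),round(d["conf"],2)) for d in r[:3]])
E
```

```text
clock: 6.7
position: [0.4192, 0.3206, 0.2523]
tool_rot: [3.141, -0.0, 1.569]
force: [0.4, -0.7, -0.1]
grip_width: 0.0413
finger_force: 0.0
clock: 7.2
position: [0.4197, 0.3216, 0.3408]
tool_rot: [3.137, -0.003, 1.569]
force: [-0.4, 0.5, -0.4]
grip_width: 0.0513
finger_force: 0.0
[0.41973135 0.32163983 0.3407866 ] [-0.28060209  0.38187393 -0.63610747  1.78864867  0.25955929  1.04971274
 -1.01339491]
scene post_top [([0.42, 0.325, 0.204], 0.8)]
scene tray [([0.531, -0.05, -0.0], 0.81)]
scene tray_grip_right [([0.528, -0.176, 0.071], 0.9)]
scene tray_grip_left [([0.523, 0.079, 0.073], 0.61)]
scene tray_corner [([0.442, 0.066, 0.005], 0.66), ([0.697, -0.417, 0.001], 0.65)]
top post_top [([0.421, 0.323, 0.198], 0.81), ([0.527, -0.178, 0.069], 0.34)]
top tray [([0.526, -0.052, 0.001], 0.7)]
top tray_grip_right [([0.524, -0.179, 0.072], 0.61)]
top tray_grip_left [([0.533, 0.072, 0.072], 0.96), ([0.667, -0.067, 0.003], 0.71)]
top tray_corner [([0.439, 0.067, 0.009], 0.73)]
```

View pics/w2.png

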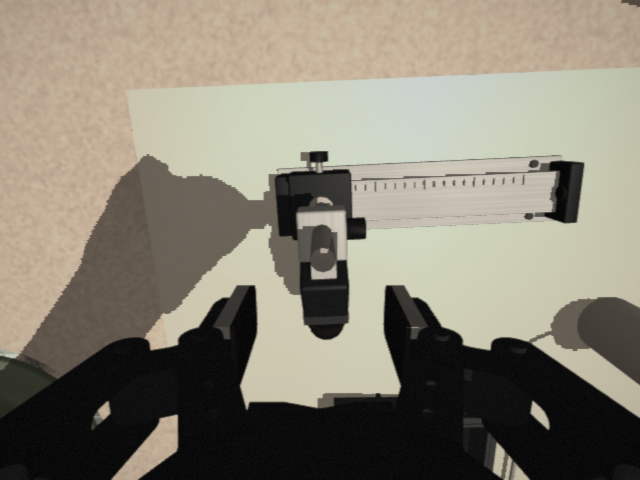

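The wrist view shows the carriage block (275–352, 205) hard against the near end stop at (283,205). Next is the right tray grip, approached with the hand leaning away from the robot so the later tilt stays within reach.

```bash
python3 - <<'E'
from h import *
G=Ro.from_euler('y',.4)*rot([np.pi,0,0])
H=Ro.from_euler('y',.2)*rot([np.pi,0,.8])
plan([([.5,.08,.335],H,9),([.606,-.177,.26],G,10)])
E
```

```text
[[-26.7, 9.0, 0.2, 0.021, -0.009, 0.085], [-25.8, 11.3, 0.2, 0.021, -0.009, 0.085], [-24.8, 13.4, 0.2, 0.021, -0.009, 0.085], [-23.5, 15.5, 0.1, 0.021, -0.009, 0.085], [-22.1, 17.4, -0.1, 0.021, -0.009, 0.085]]
[[-20.6, 19.3, -0.3, 0.021, -0.009, 0.085], [-18.9, 20.9, -0.5, 0.021, -0.009, 0.085], [-17.0, 22.4, -0.9, 0.021, -0.009, 0.085], [-15.1, 23.8, -1.2, 0.021, -0.009, 0.085], [-10.2, 26.4, 5.2, 0.008, -0.019, 0.08]]
[[-7.9, 27.2, 5.2, 0.008, -0.019, 0.08], [-5.6, 27.8, 5.1, 0.008, -0.019, 0.08], [-3.3, 28.2, 5.0, 0.008, -0.019, 0.08], [-1.0, 28.4, 4.8, 0.008, -0.019, 0.08], [1.4, 28.4, 4.6, 0.008, -0.019, 0.08]]
[[3.7, 28.2, 4.3, 0.008, -0.019, 0.08], [6.1, 27.9, 4.0, 0.008, -0.019, 0.08], [8.3, 27.3, 3.6, 0.008, -0.019, 0.08], [10.5, 26.6, 3.2, 0.008, -0.019, 0.08]]
```

```bash
python3 -m jog '[[[-27,9,0,0.021,-0.009,0.085,0.7],[-26,11,0,0.021,-0.009,0.085,0.7],[-25,13,0,0.021,-0.009,0.085,0.7],[-23,15,0,0.021,-0.009,0.085,0.7],[-22,17,0,0.021,-0.009,0.085,0.7]]]'
python3 -m jog '[[[-21,19,0,0.021,-0.009,0.085,0.7],[-19,21,-0.5,0.021,-0.009,0.085,0.7],[-17,22,-1,0.021,-0.009,0.085,0.7],[-15,24,-1,0.021,-0.009,0.085,0.7],[-10,26,5,0.008,-0.019,0.08,0.7]]]'
python3 -m jog '[[[-8,27,5,0.008,-0.019,0.08,0.7],[-6,28,5,0.008,-0.019,0.08,0.7],[-3,28,5,0.008,-0.019,0.08,0.7],[-1,28,5,0.008,-0.019,0.08,0.7],[1,28,5,0.008,-0.019,0.08,0.7]]]'
python3 -m jog '[[[4,28,4,0.008,-0.019,0.08,0.7],[6,28,4,0.008,-0.019,0.08,0.7],[8,27,4,0.008,-0.019,0.08,0.7],[10,27,3,0.008,-0.019,0.08,0.7],[0,0,0,0,0,0,0.7]]]'
python3 - <<'E'
from h import *
import cv2
print(bot.observe()["qpos"].round(2))
G=Ro.from_euler('y',.4)*rot([np.pi,0,0])
p=bot.grab_frame("wrist");cv2.imwrite("pics/w3.png",p["img"][:,:,::-1])
r=bot.spot_point("tray_grip_right",p);print([(np.round(d["xyz"],3).tolist(),round(d["conf"],2)) for d in r[:3]])
plan([([.586,-.177,.214],G,3),([.547,-.177,.122],G,4)])
E
```

```text
clock: 8.35
position: [0.4629, 0.1862, 0.3367]
tool_rot: [-3.048, 0.066, 1.143]
force: [0.5, -0.5, -0.5]
grip_width: 0.0598
finger_force: 0.0
clock: 8.85
position: [0.5091, 0.0534, 0.3292]
tool_rot: [-3.004, 0.172, 0.729]
force: [0.3, 0.8, 0.8]
grip_width: 0.0599
finger_force: 0.0
clock: 9.35
position: [0.561, -0.0742, 0.2912]
tool_rot: [-3.06, 0.313, 0.332]
force: [0.3, -0.0, -0.2]
grip_width: 0.0596
finger_force: 0.0
clock: 9.85
position: [0.6023, -0.1798, 0.2604]
tool_rot: [3.134, 0.404, -0.011]
force: [-0.1, 0.6, -0.9]
grip_width: 0.0599
finger_force: 0.0
[ 0.21  0.75 -0.07  1.35  0.11  1.44 -1.47]
[([0.533, -0.18, 0.074], 0.9)]
[[1.2, 0.2, 16.7, 0.001, 0.001, -0.001], [1.2, 0.2, 16.7, 0.001, 0.001, -0.001], [1.2, 0.2, 16.7, 0.001, 0.001, -0.001], [-0.0, 0.0, 25.0, -0.0, -0.0, 0.0], [-0.0, 0.0, 25.0, -0.0, -0.0, 0.0]]
[[-0.0, 0.0, 25.0, -0.0, -0.0, 0.0], [-0.0, 0.0, 25.0, -0.0, -0.0, 0.0]]
```

View pics/w3.png

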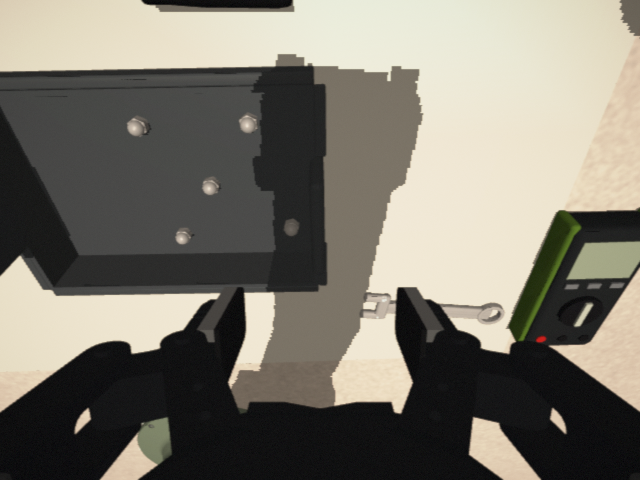

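The grip plate sits at about (320,145), between the finger columns, and the nuts are inside the tray. I'll descend and grip.

```bash
python3 -m jog '[[[1,0,20,0,0,0,0.7],[1,0,30,0,0,0,0.7],[1,0,30,0,0,0,0.7],[0,0,30,0,0,0,0.7],[0,0,20,0,0,0,0.7]]]'
python3 -m jog '[[[0,0,20,0,0,0,0.7],[0,0,0,0,0,0,0.1],[0,0,0,0,0,0,0.1],[0,0,0,0,0,0,0],[0,0,0,0,0,0,0]]]' 110
python3 -m jog '[[[0,0,0,0,0,0,0],[0,0,0,0,0,0,0],[0,0,0,0,0,0,0]]]'
```

```text
clock: 10.45
position: [0.5532, -0.1754, 0.1403]
tool_rot: [3.138, 0.402, -0.0]
force: [0.8, 0.2, -0.1]
grip_width: 0.06
finger_force: 0.0
clock: 10.95
position: [0.5474, -0.1766, 0.1244]
tool_rot: [3.136, 0.399, -0.003]
force: [1.2, -0.8, 7.8]
grip_width: 0.0087
finger_force: 107.9
clock: 11.25
position: [0.5474, -0.1767, 0.1244]
tool_rot: [3.136, 0.399, -0.003]
force: [-0.2, 0.9, 8.6]
grip_width: 0.0089
finger_force: 108.2
```

```bash
python3 - <<'E'
from h import *
p0,R0=pose(); print(p0)
g=p0+.054*R0.as_matrix()[:,2]; print("grip",g)
C=np.array([.436,.075,0.]); a=np.array([-1,-1,0])/2**.5
way=[(p0+[0,0,.012],R0,2)]
for k in range(1,16):
    Q=Ro.from_rotvec(a*.04*k); way.append((C+[0,0,.012]+Q.apply(p0-C),Q*R0,1))
plan(way); print(way[-1][0],way[-1][1].as_euler('xyz'))
E
```

```text
[ 0.54739618 -0.17665712  0.12438512]
grip [ 0.52640809 -0.17689233  0.07463128]
[[-2.3, 0.0, -5.5, 0.0, 0.0, 0.0], [-2.3, 0.0, -5.5, 0.0, 0.0, 0.0], [-7.3, -3.6, -8.0, -0.026, 0.028, 0.011], [-7.3, -3.6, -8.0, -0.026, 0.028, 0.011], [-7.3, -3.6, -8.0, -0.026, 0.028, 0.011]]
[[-7.3, -3.6, -8.0, -0.026, 0.028, 0.011], [-7.3, -3.6, -8.0, -0.026, 0.028, 0.011], [-7.3, -3.6, -8.0, -0.026, 0.028, 0.011], [-7.3, -3.6, -8.0, -0.026, 0.028, 0.011], [-7.3, -3.6, -8.0, -0.026, 0.028, 0.011]]
[[-7.3, -3.6, -8.0, -0.026, 0.028, 0.011], [-7.3, -3.6, -8.0, -0.026, 0.028, 0.011], [-7.3, -3.6, -8.0, -0.026, 0.028, 0.011], [-7.3, -3.6, -8.0, -0.026, 0.028, 0.011], [-7.3, -3.6, -8.0, -0.026, 0.028, 0.011]]
[[-7.3, -3.6, -8.0, -0.026, 0.028, 0.011], [-7.3, -3.6, -8.0, -0.026, 0.028, 0.011]]
[ 0.46602762 -0.09528856  0.25961304] [ 2.72614146 -0.04803455 -0.07698178]
```

```bash
python3 -m jog '[[[-2.3,0,-5.5,0,0,0,0],[-2.3,0,-5.5,0,0,0,0],[-7.3,-3.6,-8,-0.026,0.028,0.011,0],[-7.3,-3.6,-8,-0.026,0.028,0.011,0],[-7.3,-3.6,-8,-0.026,0.028,0.011,0]]]'
python3 -m jog '[[[-7.3,-3.6,-8,-0.026,0.028,0.011,0],[-7.3,-3.6,-8,-0.026,0.028,0.011,0],[-7.3,-3.6,-8,-0.026,0.028,0.011,0],[-7.3,-3.6,-8,-0.026,0.028,0.011,0],[-7.3,-3.6,-8,-0.026,0.028,0.011,0]]]'
python3 - <<'E'
from h import *
import cv2
print(bot.observe()["qpos"].round(2))
p=bot.grab_frame("scene");cv2.imwrite("pics/s4.png",p["img"][:,:,::-1])
E
```

```text
clock: 11.75
position: [0.5349, -0.1648, 0.1658]
tool_rot: [3.047, 0.314, -0.034]
force: [0.8, -0.4, -3.7]
grip_width: 0.0088
finger_force: 107.4
clock: 12.25
position: [0.5101, -0.1397, 0.2107]
tool_rot: [2.909, 0.167, -0.066]
force: [0.4, -0.0, -3.6]
grip_width: 0.0086
finger_force: 107.4
[ 0.04  0.56  0.01  1.86  0.28  0.92 -1.77]
```

View pics/s4.png

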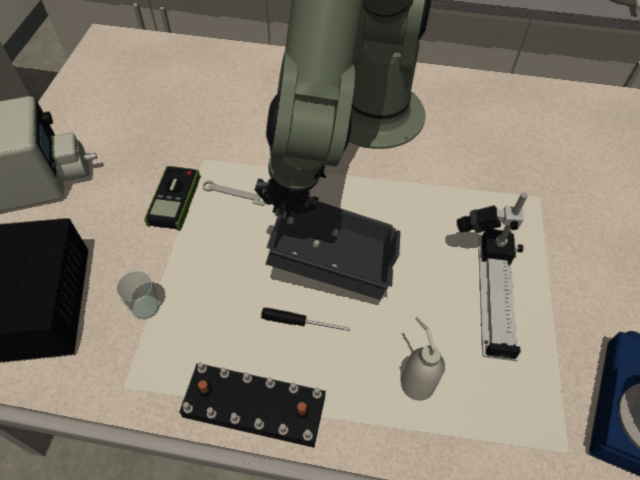

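The tray (270–398, 205–295) is lifted and tilted with the near-left corner low, and everything else is undisturbed. Wrist force ≈ the tray's weight, so it hangs freely. I'll tilt further.

```bash
python3 -m jog '[[[-7.3,-3.6,-8,-0.026,0.028,0.011,0],[-7.3,-3.6,-8,-0.026,0.028,0.011,0],[-7.3,-3.6,-8,-0.026,0.028,0.011,0],[-7.3,-3.6,-8,-0.026,0.028,0.011,0],[-7.3,-3.6,-8,-0.026,0.028,0.011,0]]]'
python3 -m jog '[[[-7.3,-3.6,-8,-0.026,0.028,0.011,0],[-7.3,-3.6,-8,-0.026,0.028,0.011,0],[-7.3,-3.6,-8,-0.026,0.028,0.011,0],[0,0,0,0,0,0,0],[0,0,0,0,0,0,0]]]'
python3 -m jog '[[[0,0,0,0,0,0,0],[0,0,0,0,0,0,0],[0,0,0,0,0,0,0],[0,0,0,0,0,0,0],[0,0,0,0,0,0,0]]]'
python3 - <<'E'
from h import *
import cv2
print(bot.observe()["qpos"].round(2))
ims=[]
for c in("top","scene"):
    p=bot.grab_frame(c)
    for n in["nut0_center","tray_corner","tray_grip_left"]:
        r=bot.spot_point(n,p);print(c,n,[(np.round(d["xyz"],3).tolist(),round(d["conf"],2)) for d in r[:6]])
    im=p["img"][:,:,::-1]
    im=im[170:290,250:410] if c=="top" else im[180:310,250:420]
    ims.append(cv2.resize(im,(400,320),interpolation=cv2.INTER_CUBIC))
cv2.imwrite("pics/c5.png",cv2.convertScaleAbs(np.hstack(ims),alpha=1.7))
E
```

```text
clock: 12.8
position: [0.4797, -0.109, 0.2474]
tool_rot: [2.778, 0.018, -0.078]
force: [0.6, -0.3, -3.2]
grip_width: 0.0084
finger_force: 107.6
clock: 13.3
position: [0.4596, -0.0883, 0.2649]
tool_rot: [2.701, -0.071, -0.075]
force: [0.5, 0.1, -2.8]
grip_width: 0.0088
finger_force: 108.0
clock: 13.8
position: [0.4593, -0.0885, 0.2646]
tool_rot: [2.7, -0.071, -0.076]
force: [-0.0, -1.0, -1.7]
grip_width: 0.0083
finger_force: 107.9
[-0.28  0.35  0.12  2.11  0.57  0.81 -2.25]
top nut0_center [([0.672, -0.069, 0.001], 0.69)]
top tray_corner []
top tray_grip_left [([0.491, 0.114, 0.106], 0.91)]
scene nut0_center [([0.525, 0.331, -0.0], 0.61), ([0.44, 0.03, 0.045], 0.53)]
scene tray_corner [([0.439, 0.069, 0.017], 0.96), ([0.521, 0.329, -0.003], 0.73)]
scene tray_grip_left [([0.49, 0.118, 0.106], 0.88)]
```

View pics/c5.png

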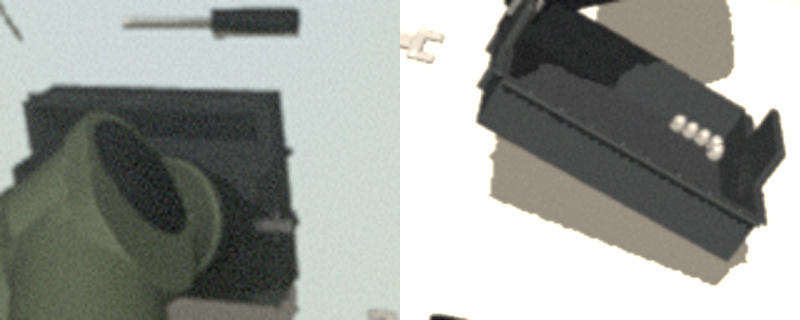

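```bash
python3 - <<'E'
from h import *
import cv2
R0=rot([3.136,.399,-.003]);p0=np.array([.5474,-.1767,.1244]);o=np.array([.5264,-.051,0])
p1,R1=pose();Q=R1*R0.inv();T=lambda x:p1+Q.apply(o+np.array(x)-p0)
z=Q.apply([0,0,1]);print("tilt",np.degrees(np.arccos(z[2])),"low",T([-.09,.125,0]),"corner",T([-.086,.121,.004]),"gripL",T([0,.126,.072]))
p=bot.grab_frame("scene");K,R,t=p["intrinsics"],p["R"],p["t"]
im=p["img"][:,:,::-1].copy()
pr=lambda X:(lambda c:(c[:2]/c[2]))(K@(R@X+t))
print("corner px",pr(T([-.086,.121,.004])))
g=im[180:310,250:420].min(2)
hsv=(g>120).astype(np.uint8)
n,l,st,ce=cv2.connectedComponentsWithStats(hsv)
for i in range(1,n):
    if st[i,4]<150:
        u=ce[i]+[250,180]
        d=R.T@np.linalg.inv(K)@[*u,1];c=-R.T@t
        s=z@(T([0,0,.0115])-c)/(z@d);X=c+s*d
        q=Q.inv().apply(X-p1)+p0-o
        print(u.round(1),st[i,2:5],"tray mm",(q*1000).round(),"dist",round(np.linalg.norm(q-[-.086,.121,.004])*1000))
P=lambda x:tuple(np.round(((pr(T(x))-[320,195]))*8).astype(int).tolist())
v=cv2.convertScaleAbs(cv2.resize(im[195:265,320:420],(800,560),interpolation=cv2.INTER_CUBIC),alpha=1.6)
for e in([0,.121,.004],[-.086,.04,.004],[-.086,.121,.05]):cv2.line(v,P([-.086,.121,.004]),P(e),(0,0,255),1)
cv2.imwrite("pics/c6.png",v)
E
```

```text
tilt 36.34011545088872 low [0.43466762 0.07422899 0.01241742] corner [0.43623612 0.07270539 0.01899149] gripL [0.48613968 0.11439069 0.10740512]
corner px [385.42555634 239.15967545]
[330.7 184.5] [ 7  5 19] tray mm [-195.  -36.   12.] dist 191
[368.5 228.5] [2 2 4] tray mm [-77.  70.  11.] dist 53
[374.  231.2] [3 2 4] tray mm [-78.  85.  12.] dist 38
[379.3 234.3] [2 2 3] tray mm [-77.  99.  12.] dist 25
[384.4 238.8] [ 2  6 10] tray mm [-69. 112.  12.] dist 20
```

View pics/c6.png

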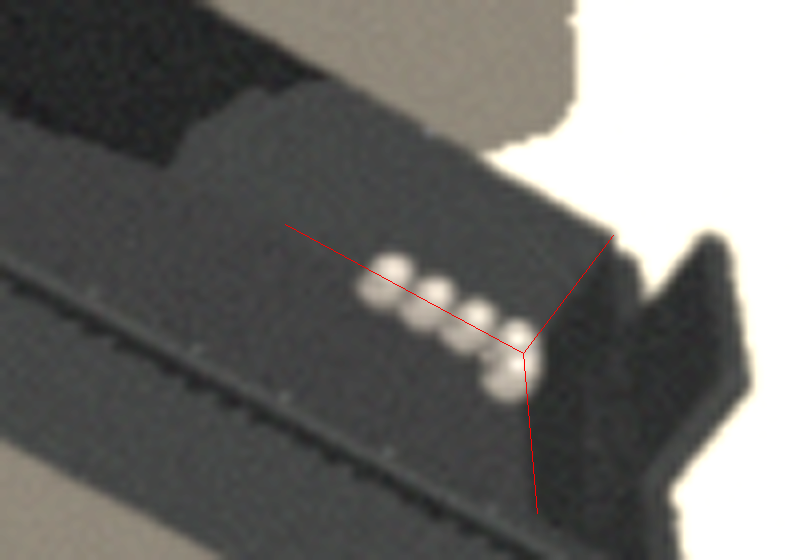

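The zoomed view shows all five nuts packed in the near-left corner (370–520, 280–390 in the crop). The farthest is about 53 mm from the corner, and the tilt is 36°. Handing in.

```bash
python3 -c "
from workcell import bot
s=bot.observe();print(s['clock'],abs(s['qd']).max(),s['finger_force']);print(bot.job_done())"
```

```text
14.25 0.002077425190072129 107.91019320487976
the job is handed in; nothing more can be done
None
```

I handed the job in at 14 s: the camera stands against the end stop, and the gripper holds the tray steady at about 36° with all five nuts in the near-left corner (the farthest about 53 mm from it); the hand-in call returned no verdict.

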